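# Face up the blue pack on the stock shelf

## Task

Slide the flat blue pack, keeping it flat on the low shelf board, out over the board's red-faced edge until just its white header band hangs over: the line where white meets blue should lie right above the edge and be square to it. Only push or drag it with the fingers, never pick it up, and leave the orange pack and all other goods where they are. Then move the fingers clear of everything.

Things in the scene. Friction and masses are not known exactly. Their poses are not given: they have to be found in the camera images.
- shelf: Fixed low board of pale wood, 260 (x) x 460 (y) mm, its flat top 60 mm above the table, on grey runners. Origin on the table under the board's centre. Its x axis points across the board to the red-faced edge (130 mm from the origin; a red strip, 10 mm wide on top, marks it), y runs along that edge, z up. The board's position and yaw vary from start to start; the red edge always faces roughly away from the robot. Nothing is under or in front of the edge for at least 40 mm.
- aisle_edge (a point): Middle of the top of the red-faced edge of the board (shelf x = +130 mm, z = 60 mm); axes as the shelf's. The edge is straight and 460 mm long.
- blue_pack: Loose flat rigid rectangular pack, 110 (x) x 80 (y) x 6 mm thick, about 0.1 kg, blue with a grey panel and a white header band across its +x end. Origin at the centre of its underside; x along its 110 mm length towards the white band, z up. It lies on the board with the white band towards the red edge, its band end some 10 to 60 mm short of the edge and up to about 0.3 rad askew. Its plain blue rear end is the side nearest the robot.
- band_line (a point): Point on the blue pack's top, on its centre line, where the white band begins: 20 mm from the pack's origin along its +x, 35 mm from the white end and 75 mm from the rear end. Axes as the pack's.
- orange_pack: Bystander: loose flat pack of the same size and pattern in orange, lying beside the blue pack about 210 mm away (centre to centre, along the edge), on either side of it. Origin and axes as the blue pack's.
- connector: Bystander: loose turned steel connector, 24 mm diameter, 48 mm tall, standing on the board between the two packs. Origin at the centre of its underside.
- small_carton: Bystander: loose cardboard carton, 50 (x) x 36 (y) x 45 mm tall, on the board's middle near its robot-side edge. Origin at the centre of its underside.
- jar: Bystander: loose white jar with black cap, 28 mm diameter, 45 mm tall, standing near one end of the board. Origin at the centre of its underside.
- tape_roll: Bystander: loose amber tape roll, 90 mm diameter, 24 mm tall, lying on the table to the robot's left of the board. Origin at the centre of its underside.
- screwdriver: Bystander: loose screwdriver lying on the table to the robot's right of the board, about 200 mm long.
- tall_carton: Bystander: loose cardboard carton, 80 (x) x 60 (y) x 110 mm tall, standing on the table to the robot's left of the board. Origin at the centre of its underside.

How it is judged:
By the outcome, as a careful person would: the job done as asked, in the order asked, and still so for the second after the job is handed in, with the robot touching nothing.
It also fails if it takes over 42 s, if anything falls off the work surface, if the arm or the gripper's body presses on something with over 40 N, if the wrist force passes 120 N, or if a joint passes its speed limit or range.

## Robot

A 6-joint arm with a two-finger parallel gripper is mounted at the origin on the work surface. World frame = base frame: x ahead of the robot, y to its left, z up, the work surface at z = 0. Lengths are in mm, angles in rad, forces in N, time in s.
With the tool pointing down it reaches from about 350 to 875 mm from the base axis. Payload 4.2 kg.
Tool frame: the origin (TCP) lies at the very end of the fingers, on their centre line; the grasp point (between the pads) lies 19 mm behind it (arm.grasp_offset is the distance from the TCP to the grasp point, in mm); z points along the fingers, y is the direction in which the jaws open and shut (so a half turn about z gives the same grasp; the last joint's range is limited). The gripper opens to 85 mm and grips with 20 to 120 N. Pads are 22 mm wide; open, the fingers measure 114 mm over their backs; the gripper's body (76 mm by 85 mm) begins 54 mm behind the grasp point. The pads swing forward as they close: fully open they stand 13 mm farther back than shut.
Start: joints at [1.397, 0.385, 0.008, 0, -1.194, -0.259], TCP at [262.1, 567.365, 231.312] pointing down, gripper open.
Joint ranges: [-3.14, 3.14], [-1.21, 2.06], [-1.07, 1.41], [-3.16, 2.05], [-2.99, -0.16], [-3.1, 3.1]. Speed limits (rad/s): [2.79, 2.79, 3.14, 3.14, 3.14, 3.14].

## Interface

Orientations are given as a unit quaternion [x, y, z, w].
In Python, from bench import arm gives the robot as it stands.
- The arm moves only by the tool arm_command, never from a script. Its argument "commands" is one flat list of numbers, 4 for each row, row after row: the shift along the tool's x, y, z in m, then the turn about the tool's z in degrees. In form: [tx, ty, tz, roll, tx, ty, tz, roll, ...]. A call has exactly 5 rows; each row shifts and turns the pose as measured when the row begins, along the tool's axes as they then stand; what a row does not reach is not made up. A row lasts 1/10 s, in which the tool goes at most 50 mm and 8.59 degrees, less where a joint would pass 70% of its speed; a pose out of reach is approached as far as the arm can. A call with a gripper value outside its range is refused whole. "jaw" is the opening, from 0 (shut) to 1 (fully open), set as the call begins (left out, the last holds). The fingers move at their own pace and stop on an object; the grip force is fixed at half the most. Time passes only in rows, so rows that do not move let the fingers close, or fill a call up. It gives the time, the measured TCP pose, the force and the opening at its end, in the units of the state.
- arm.read_state(): the state, without advancing time (a new reading comes with each control period).
- arm.get_image(name): name is "scene" or "top" or "wrist"; returns the picture (480x640x3 uint8, red, green, blue); there is no depth.
- arm.camera_info(name): a dict with "camera_matrix" (3x3 intrinsics, pixels), "world_from_camera" (4x4, takes a point from camera to world coordinates). Camera axes: x right, y down, z forward; pixel columns grow to the right and rows downward; lengths in mm; the calibration is good to about 2 mm. A picture is of the moment at which its call begins: read the wrist's pose just before it. camera_info takes no time and is no camera call; for the wrist camera it gives the pose at the moment of the call.
- arm.job_done(): hands the job in, once; it reports no verdict.
Trained networks look in the newest picture that a camera, given by its name, has taken for a name from the list of things; names that differ only in an ending like _2 or _b are one class to them, and where a whole thing is asked for, a point or a joint stands for the part that bears it (a point fixed in the world has none). Each returns a list of dicts, best first, with "confidence" (0 to 1); they miss things now and then, are a little off and sometimes report something else, mostly with a low value. They report only what shows in the picture. A call takes as long as a camera call.
- arm.regions_of(camera, target): "mask" (480x640 bool, what is visible of it).
- arm.place_of(camera, target): "centre" ([x, y, z] in mm, in the coordinates of the camera as it stood for that picture, good to about 4 mm: a listed point, or the origin of a listed thing).
The state is a dict: "clock": time; "joints": joint angles; "joint_vel": joint speeds; "joint_efforts": joint torques, N m; "position": TCP position; "ee_rot": TCP orientation; "contact_force": force on the tool from outside, world axes, zero at the start; "wrist_torque": the same for the moment, N m; "gripper_width": finger opening in mm.
Only numpy, scipy, OpenCV 4.12 (cv2) and the standard library are available. Lean on these libraries where they do the work, as an engineer would, in place of code of your own. Each camera call takes 0.05 s, during which the arm holds its last target.

## Working session

There is one attempt and no reset: what is moved stays moved. The work goes in short steps, Python scripts to look and compute and a tool call to move; the robot and the scene stay as the last step left them, time stands still between calls to the robot, and variables do not carry over. Pictures are saved under pics/ and viewed, and the job is handed in when it is done.

Besides the shell and the picture viewer there is one more tool, called after "Call:" as name(argument=value, ...) on one line, values as JSON. arm_command: Moves the arm, as the interface text tells. Its arguments: {"type":"object","properties":{"commands":{"type":"array"},"jaw":{"type":"number"}},"required":["commands"]}

```bash
mkdir -p pics; ls
python3 - <<'E'
from bench import arm
import cv2
s=arm.read_state(); print({k:s[k] for k in ('clock','position','ee_rot','contact_force','gripper_width')})
for n in ('top','scene'):
    im=arm.get_image(n); cv2.imwrite(f'pics/{n}0.png',im[:,:,::-1])
    c=arm.camera_info(n); print(n,c)
E
```

```text
pics
{'clock': 0.0, 'position': array([261.86147021, 566.8568467 , 230.23416376]), 'ee_rot': array([ 9.76655933e-01, -2.14806883e-01, -1.93726506e-04,  1.07421496e-03]), 'contact_force': array([ 0.01582537,  0.41894507, -0.7055331 ]), 'gripper_width': 85.29141363203705}
top {'camera_matrix': array([[455.87721442,   0.        , 316.44083096],
       [  0.        , 455.87721442, 239.40639881],
       [  0.        ,   0.        ,   1.        ]]), 'world_from_camera': array([[ 1.36055349e-02, -9.79861124e-01,  1.99216132e-01,
         3.16075076e+02],
       [-9.99902541e-01, -1.27089785e-02,  5.77852296e-03,
         4.42491610e+00],
       [-3.13031647e-03, -1.99275336e-01, -9.79938540e-01,
         1.17752441e+03],
       [ 0.00000000e+00,  0.00000000e+00,  0.00000000e+00,
         1.00000000e+00]])}
scene {'camera_matrix': array([[597.82803613,   0.        , 321.51139789],
       [  0.        , 597.82803613, 251.61545356],
       [  0.        ,   0.        ,   1.        ]]), 'world_from_camera': array([[-7.60735749e-01,  3.44860013e-01, -5.49866067e-01,
         1.30060826e+03],
       [ 6.49030589e-01,  3.95877724e-01, -6.49646151e-01,
         8.87532249e+02],
       [-6.35725296e-03, -8.51088949e-01, -5.24983034e-01,
         7.77578669e+02],
       [ 0.00000000e+00,  0.00000000e+00,  0.00000000e+00,
         1.00000000e+00]])}
```

View pics/top0.png

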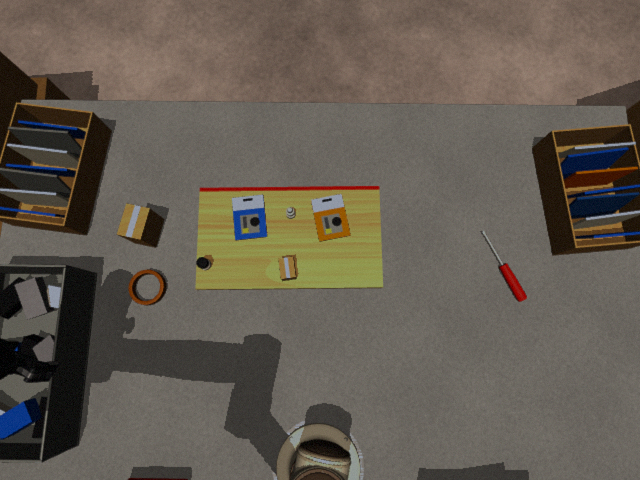

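View pics/scene0.png

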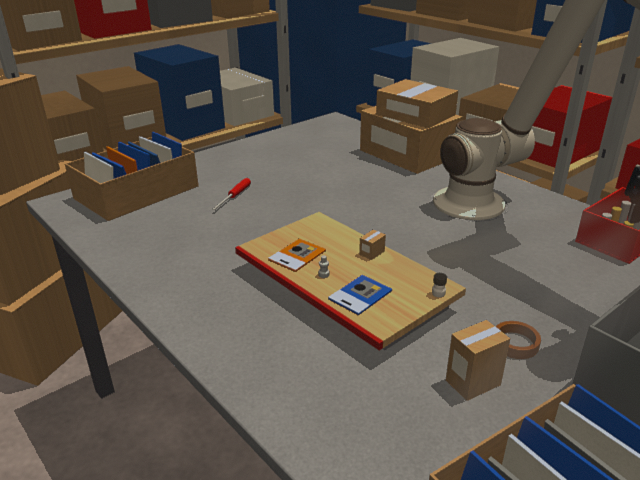

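The top view shows the blue pack at about (250,217), the orange at (331,217), the connector at (291,212), the small carton at (288,267) and the jar at (204,263). The red edge runs along row ~188. Next I'll measure these.

```bash
cat > h.py <<'E'
from bench import arm
import numpy as np, cv2
def to_plane(ci,uv,z):
    K=ci['camera_matrix'];T=ci['world_from_camera']
    uv=np.atleast_2d(uv).astype(float)
    d=np.c_[uv,np.ones(len(uv))]@np.linalg.inv(K).T@T[:3,:3].T
    o=T[:3,3]; return o+d*((z-o[2])/d[:,2])[:,None]
def proj(ci,P):
    T=np.linalg.inv(ci['world_from_camera']);p=np.atleast_2d(P)@T[:3,:3].T+T[:3,3]
    q=p@ci['camera_matrix'].T; return q[:,:2]/q[:,2:]
def yaw(s):
    from scipy.spatial.transform import Rotation as R
    m=R.from_quat(s['ee_rot']).as_matrix(); return m
E
python3 - <<'E'
from h import *
im=arm.get_image('top'); ci=arm.camera_info('top'); T=ci['world_from_camera']
for n in ['blue_pack','band_line','aisle_edge','shelf','orange_pack','connector','small_carton','jar']:
    r=arm.place_of('top',n)
    for x in r[:2]: print(n,round(x['confidence'],2),(T[:3,:3]@x['centre']+T[:3,3]).round(1))
r=arm.regions_of('top','blue_pack')[0]
m=r['mask'].astype(np.uint8);print(m.sum(),r['confidence'])
c=max(cv2.findContours(m,0,2)[0],key=cv2.contourArea)
b=cv2.boxPoints(cv2.minAreaRect(c)); print(b, to_plane(ci,b,66).round(1))
hsv=cv2.cvtColor(im,cv2.COLOR_RGB2HSV)
red=((hsv[...,0]<6)|(hsv[...,0]>174))&(hsv[...,1]>180)&(hsv[...,2]>90)
red[:170]=0;red[210:]=0;red[:,:190]=0;red[:,400:]=0
v,u=np.nonzero(red);print(len(u),u.min(),u.max(),np.unique(v,return_counts=True))
b=cv2.boxPoints(cv2.minAreaRect(np.c_[u,v].astype(np.float32)));print(to_plane(ci,b,60).round(1))
E
```

```text
blue_pack 0.68 [600.2 179.8  60.1]
band_line 0.86 [614.  190.7  64.6]
aisle_edge 0.77 [681.8  80.8  59. ]
shelf 0.62 [5.535e+02 8.500e+01 4.000e-01]
orange_pack 0.88 [602.2 -17.7  57.6]
connector 0.52 [602.3  78.   62.8]
small_carton 0.61 [471.8  75.9  59.3]
small_carton 0.58 [ 4.944e+02 -4.673e+02  1.000e-01]
jar 0.58 [572.3 452.3  -2.4]
jar 0.53 [475.4 285.6  57.9]
1389 0.86
[[230.4477  196.84492]
 [262.86133 193.37202]
 [267.57507 237.36699]
 [235.16144 240.83989]] [[649.4 230.7  66. ]
 [659.6 148.8  66. ]
 [545.6 132.8  66. ]
 [535.8 213.1  66. ]]
535 200 378 (array([186, 187, 188, 189, 190]), array([ 46, 136, 179, 132,  42]))
[[ 675.9  311.4   60. ]
 [ 686.  -144.8   60. ]
 [ 677.5 -144.7   60. ]
 [ 667.4  310.8   60. ]]
```

Call:
arm_command(commands=[0, 0, 0, -6.5, 0, 0, 0, -6.5, 0, 0, 0, -6.5, 0, 0, 0, -6.5, 0, 0, 0, 0], jaw=0.6)

```text
clock: 1.1
position: [262.1, 567.3, 231.5]
ee_rot: [1.0, 0.019, -0.0, -0.0]
contact_force: [-0.0, 0.6, 0.0]
gripper_width: 51.1
```

Call:
arm_command(commands=[0.022, 0.04, 0, 0, 0.022, 0.04, 0, 0, 0.022, 0.04, 0, 0, 0.022, 0.04, 0, 0, 0.022, 0.04, 0, 0])

```text
clock: 1.6
position: [379.9, 370.1, 230.3]
ee_rot: [1.0, 0.017, 0.001, -0.001]
contact_force: [0.6, 0.2, 0.1]
gripper_width: 51.4
```

Call:
arm_command(commands=[0.022, 0.04, 0, 0, 0.022, 0.04, 0, 0, 0.022, 0.04, 0, 0, 0.022, 0.04, 0, 0, 0.022, 0.04, 0, 0])

```text
clock: 2.1
position: [499.1, 165.0, 232.0]
ee_rot: [1.0, 0.011, 0.002, -0.002]
contact_force: [0.9, 1.0, -0.5]
gripper_width: 51.4
```

Run:
```python
from h import *
s=arm.read_state();ci=arm.camera_info('wrist'); im=arm.get_image('wrist');cv2.imwrite('pics/w1.png',im[:,:,::-1])
m=yaw(s);print(s['clock'],s['position'],np.degrees(np.arctan2(m[1,0],m[0,0])),ci)
```

```text
2.1 [499.1328701  165.00534599 232.02998031] 1.2705278957683614 {'camera_matrix': array([[396.43365974,   0.        , 314.19573066],
       [  0.        , 396.43365974, 240.07333859],
       [  0.        ,   0.        ,   1.        ]]), 'world_from_camera': array([[ 2.32676137e-02, -9.50146418e-01, -3.10934725e-01,
         5.80107591e+02],
       [-9.99721511e-01, -2.33390038e-02, -3.49161100e-03,
         1.66225343e+02],
       [-3.93936506e-03,  3.10929375e-01, -9.50424855e-01,
         3.74552068e+02],
       [ 0.00000000e+00,  0.00000000e+00,  0.00000000e+00,
         1.00000000e+00]])}
```

View pics/w1.png

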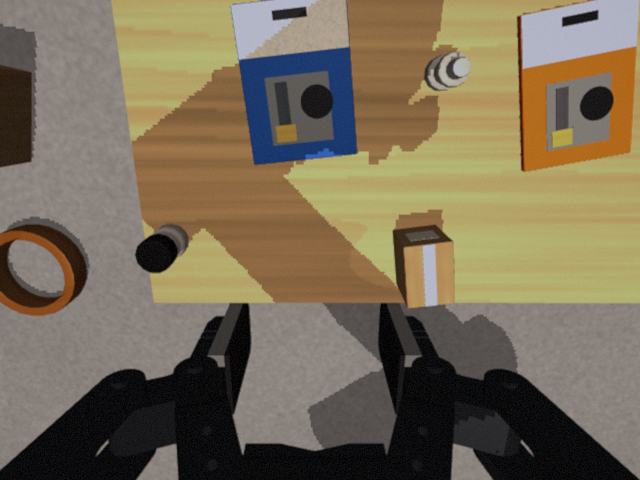

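The wrist view shows the blue pack's rear corners at about (255,164) and (357,155), and the band line from (240,59) to (350,47). The carton is at (425,265), clear of the lane, and the robot-side board edge is at row 303.

Run:
```python
from h import *
ci=arm.camera_info('wrist')
print(to_plane(ci,[[255,164],[357,155],[240,59],[350,47]],66).round(1))
print(to_plane(ci,[[155,303],[638,303]],60).round(1))
im=arm.get_image('wrist')
# carton, jar top
print(to_plane(ci,[[393,229],[407,305]],105).round(1))
```

```text
[[542.1 206.7  66. ]
 [550.3 128.5  66. ]
 [616.  215.3  66. ]
 [625.2 137.3  66. ]]
[[ 418.4  299.2   60. ]
 [ 426.3 -125.6   60. ]]
[[503.3 104.5 105. ]
 [443.7  89.2 105. ]]
```

Call:
arm_command(commands=[0.0, -0.005, 0.045, 0, 0, 0, 0.045, 0, 0, 0, 0.045, 0, 0, 0, 0.012, 0, 0, 0, 0, 0])

```text
clock: 2.7
position: [504.3, 169.0, 83.4]
ee_rot: [1.0, -0.0, 0.006, -0.004]
contact_force: [-0.1, 0.4, 0.9]
gripper_width: 51.1
```

Run:
```python
from h import *
s=arm.read_state();ci=arm.camera_info('wrist'); im=arm.get_image('wrist');cv2.imwrite('pics/w2.png',im[:,:,::-1])
m=yaw(s);print(s['clock'],s['position'],s['contact_force'],np.degrees(np.arctan2(m[1,0],m[0,0])),m[:,2])
```

```text
2.7 [504.31804343 169.03787666  83.38974798] [-0.09404412  0.39866763  0.93137905] -0.007992942138452714 [ 0.01284864  0.00845116 -0.99988174]
```

View pics/w2.png

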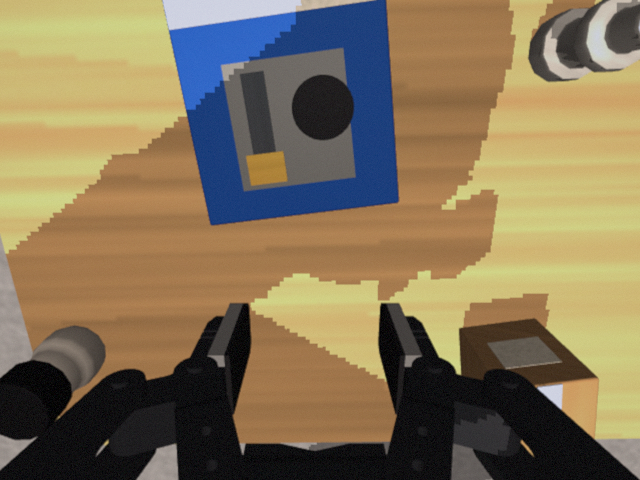

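Run:
```python
from h import *
s=arm.read_state();ci=arm.camera_info('wrist');K=ci['camera_matrix'];T=ci['world_from_camera']
for uv in ([249,305],[380,305]):
    p=np.linalg.inv(K)@np.r_[uv,1]*154.6
    print((T[:3,:3]@p+T[:3,3]-s['position']).round(1))
print(to_plane(ci,[[211,225],[398,202],[170,30],[386,1]],66).round(1))
print(to_plane(ci,[[460,328],[480,412]],105).round(1))
```

```text
[ 8.8 25.3  3.8]
[  8.8 -25.8   3.3]
[[539.5 212.9  66. ]
 [549.6 134.6  66. ]
 [613.5 222.2  66. ]
 [622.8 143.7  66. ]]
[[513.6 118.3 105. ]
 [478.2 106.9 105. ]]
```

Call:
arm_command(commands=[0.01, -0.004, 0, -1.2, 0, 0, 0.008, 0, 0, 0, 0.008, 0, 0, 0, 0.004, 0, 0, 0, 0, 0])

```text
clock: 3.25
position: [518.5, 176.5, 67.3]
ee_rot: [1.0, 0.011, 0.011, -0.007]
contact_force: [-0.1, -0.3, 0.5]
gripper_width: 51.0
```

```bash
cat > st.py <<'E'
from h import *
import sys
s=arm.read_state();ci=arm.camera_info('wrist'); im=arm.get_image('wrist')
if len(sys.argv)>1: cv2.imwrite(f'pics/{sys.argv[1]}.png',im[:,:,::-1])
m=yaw(s);print(s['clock'],s['position'].round(1),s['contact_force'].round(2),np.degrees(np.arctan2(m[1,0],m[0,0])).round(2),m[:,2].round(3))
E
python3 st.py w3
```

```text
3.25 [518.5 176.5  67.3] [-0.06 -0.32  0.55] 1.28 [ 0.022  0.014 -1.   ]
```

View pics/w3.png

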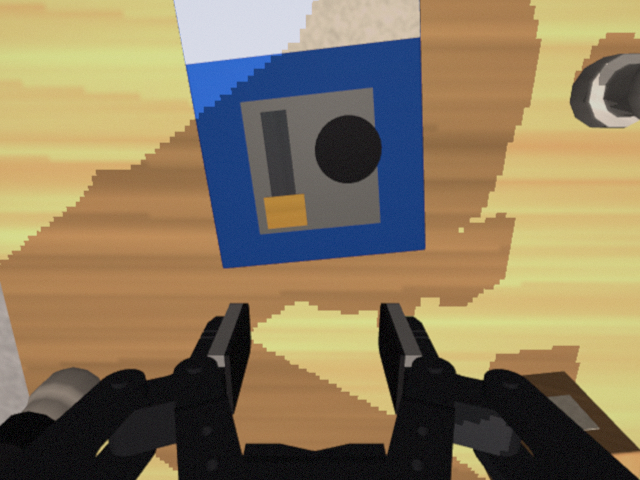

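Call:
arm_command(commands=[0, 0, 0.004, 0, 0, 0, 0.003, 0, 0, 0, 0.001, 0, 0, 0, 0, 0, 0, 0, 0, 0])

```text
clock: 3.8
position: [518.9, 176.6, 59.4]
ee_rot: [1.0, 0.011, 0.012, -0.007]
contact_force: [-0.0, 0.4, 0.3]
gripper_width: 51.2
```

```bash
python3 st.py w4
```

```text
3.8 [518.9 176.6  59.4] [-0.01  0.42  0.3 ] 1.28 [ 0.023  0.015 -1.   ]
```

View pics/w4.png

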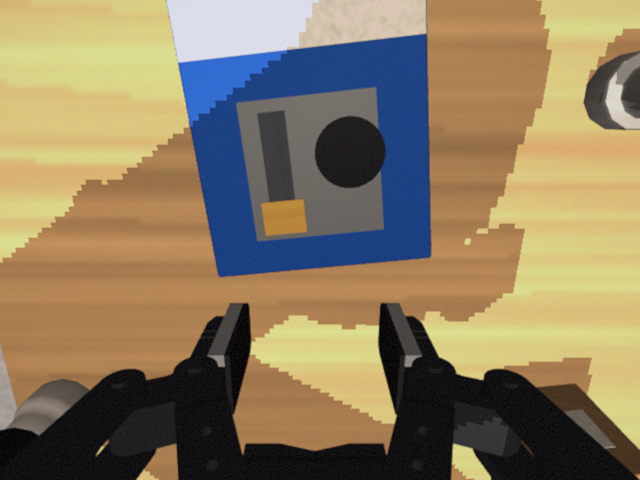

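Call:
arm_command(commands=[0, 0, 0.001, 0, 0, 0, 0, 0, 0, 0, 0, 0, 0, 0, 0, 0, 0, 0, 0, 0])

```text
clock: 4.35
position: [519.1, 176.7, 58.6]
ee_rot: [1.0, 0.011, 0.012, -0.008]
contact_force: [-0.6, 0.0, 0.9]
gripper_width: 51.3
```

Call:
arm_command(commands=[0, 0, 0.001, 0, 0, 0, 0, 0, 0, 0, 0, 0, 0, 0, 0, 0, 0, 0, 0, 0])

```text
clock: 4.85
position: [519.2, 176.8, 57.6]
ee_rot: [1.0, 0.011, 0.012, -0.008]
contact_force: [-0.3, 0.9, 0.5]
gripper_width: 51.1
```

Call:
arm_command(commands=[0.006, 0, 0.00014, 0, 0.006, 0, 0.00014, 0, 0.006, 0, 0.00014, 0, 0.006, 0, 0.00014, 0, 0.006, 0, 0.00014, 0])

```text
clock: 5.35
position: [551.0, 177.5, 57.6]
ee_rot: [1.0, 0.011, 0.011, -0.007]
contact_force: [-0.6, 0.3, 0.4]
gripper_width: 51.1
```

```bash
python3 st.py w5
```

```text
5.35 [551.  177.5  57.6] [-0.59  0.33  0.43] 1.3 [ 0.023  0.015 -1.   ]
```

View pics/w5.png

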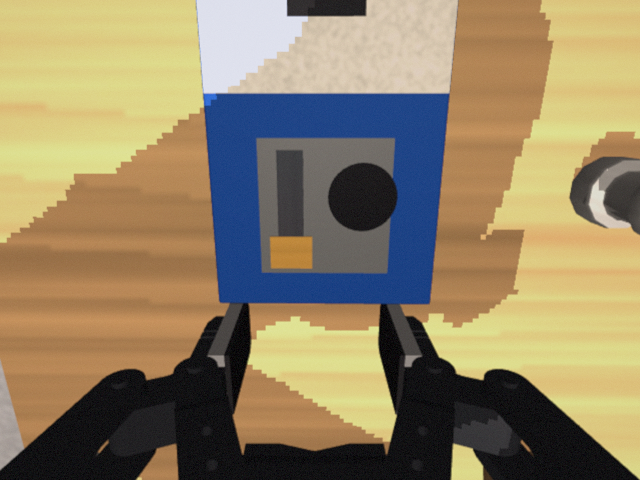

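The pack is now square against both fingers: rear edge flat at row 303, band line at row 94.

Run:
```python
from h import *
ci=arm.camera_info('wrist')
print(to_plane(ci,[[219,303],[430,303],[205,94],[449,94]],66).round(1))
```

```text
[[563.  213.7  66. ]
 [565.5 134.4  66. ]
 [637.2 214.9  66. ]
 [639.  136.4  66. ]]
```

Call:
arm_command(commands=[0.006, 0, 0.00014, 0, 0.006, 0, 0.00014, 0, 0.006, 0, 0.00014, 0, 0.006, 0, 0.00014, 0, 0.004, 0, 0.0001, 0])

```text
clock: 5.9
position: [582.0, 177.9, 57.4]
ee_rot: [1.0, 0.011, 0.011, -0.007]
contact_force: [-1.9, 1.2, 1.6]
gripper_width: 51.4
```

```bash
python3 st.py w6
```

```text
5.9 [582.  177.9  57.4] [-1.95  1.21  1.59] 1.27 [ 0.022  0.014 -1.   ]
```

View pics/w6.png

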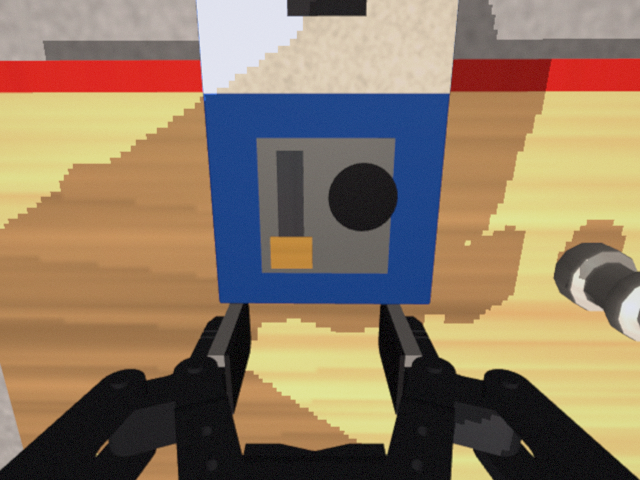

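The band line is at row 94 and the red strip spans rows ~61–92, so about 10 mm remains. I'll measure it precisely.

```bash
cat > edge.py <<'E'
from h import *
im=arm.get_image('wrist'); ci=arm.camera_info('wrist'); s=arm.read_state()
hsv=cv2.cvtColor(im,cv2.COLOR_RGB2HSV).astype(int); H,S,V=hsv[...,0],hsv[...,1],hsv[...,2]
red=((H<6)|(H>174))&(S>170)&(V>60)
blue=(H>100)&(H<125)&(S>130)
def fit(mask,cols,last):
    P=[]
    for u in cols:
        v=np.nonzero(mask[:230,u])[0]
        if len(v)>4: P.append((u,v.max()+.5 if last else v.min()-.5))
    P=np.array(P,float)
    k=np.polyfit(P[:,0],P[:,1],1); r=P[:,1]-np.polyval(k,P[:,0]); P=P[abs(r)<2]
    return P
cols=list(range(20,195))+list(range(475,620))
o=fit(red,cols,False); i=fit(red,cols,True); b=fit(blue,range(225,435),False)
def line(P,z):
    W=to_plane(ci,P,z); return np.polyfit(W[:,1],W[:,0],1)
lo,li,lb=line(o,60),line(i,60),line(b,66)
y=to_plane(ci,b,66)[:,1].mean()
print('y',y.round(1),'outer',np.polyval(lo,y).round(2),'inner',np.polyval(li,y).round(2),'band',np.polyval(lb,y).round(2))
print('remain',(np.polyval(lo,y)-np.polyval(lb,y)).round(2),'yaw edge',np.degrees(-lo[0]).round(2),np.degrees(-li[0]).round(2),'band',np.degrees(-lb[0]).round(2))
E
python3 edge.py
```

```text
y 175.0 outer 678.54 inner 668.91 band 668.41
remain 10.13 yaw edge 1.43 1.42 band 1.31
```

Call:
arm_command(commands=[0.003, 0, 0.0001, 0, 0.003, 0, 0, 0, 0.001, 0, 0, 0, 0, 0, 0, 0, 0, 0, 0, 0])

```text
clock: 6.5
position: [589.2, 178.0, 57.4]
ee_rot: [1.0, 0.011, 0.011, -0.007]
contact_force: [-0.9, 0.1, 0.2]
gripper_width: 51.1
```

```bash
python3 st.py w7; python3 edge.py
```

```text
6.5 [589.2 178.   57.4] [-0.93  0.11  0.16] 1.27 [ 0.022  0.014 -1.   ]
y 175.0 outer 678.9 inner 669.24 band 675.28
remain 3.62 yaw edge 1.41 1.35 band 1.31
```

Call:
arm_command(commands=[0.002, 0, 0, 0, 0.001, 0, 0, 0, 0, 0, 0, 0, 0, 0, 0, 0, 0, 0, 0, 0])

```text
clock: 7.1
position: [592.2, 178.1, 57.5]
ee_rot: [1.0, 0.011, 0.011, -0.007]
contact_force: [-0.4, 0.7, 0.5]
gripper_width: 50.9
```

```bash
python3 st.py w8; python3 edge.py
```

```text
7.1 [592.2 178.1  57.5] [-0.36  0.65  0.46] 1.28 [ 0.022  0.014 -1.   ]
y 175.1 outer 678.89 inner 669.27 band 678.25
remain 0.64 yaw edge 1.37 1.37 band 1.32
```

View pics/w8.png

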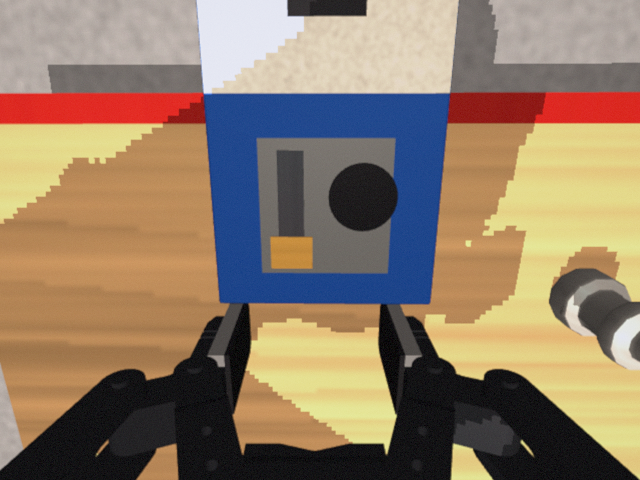

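Call:
arm_command(commands=[0.0005, 0, 0, 0, 0, 0, 0, 0, 0, 0, 0, 0, 0, 0, 0, 0, 0, 0, 0, 0])

```text
clock: 7.7
position: [592.7, 178.1, 57.4]
ee_rot: [1.0, 0.011, 0.011, -0.007]
contact_force: [-0.5, 0.2, -0.2]
gripper_width: 51.3
```

```bash
python3 st.py w9; python3 edge.py
```

```text
7.7 [592.7 178.1  57.4] [-0.53  0.24 -0.22] 1.28 [ 0.022  0.014 -1.   ]
y 175.1 outer 678.87 inner 669.23 band 678.76
remain 0.1 yaw edge 1.39 1.45 band 1.32
```

Within 0.1 mm and 0.1° by the wrist camera. Next I back straight off about 25 mm, then raise.

Call:
arm_command(commands=[-0.005, 0, 0, 0, -0.008, 0, 0, 0, -0.012, 0, 0, 0, 0, 0, -0.01, 0, 0, 0, -0.02, 0])

```text
clock: 8.3
position: [564.5, 176.6, 86.1]
ee_rot: [1.0, 0.012, 0.01, -0.006]
contact_force: [0.3, 0.1, 0.8]
gripper_width: 51.0
```

Call:
arm_command(commands=[0, 0, -0.03, 0, 0, 0, -0.04, 0, 0, 0, -0.04, 0, 0, 0, -0.02, 0, 0, 0, 0, 0])

```text
clock: 8.8
position: [562.5, 175.1, 227.5]
ee_rot: [1.0, 0.012, 0.014, -0.007]
contact_force: [-0.2, -0.2, -0.2]
gripper_width: 51.0
```

```bash
python3 st.py w10; python3 edge.py
python3 - <<'E'
from h import *
im=arm.get_image('scene');cv2.imwrite('pics/s10.png',im[:,:,::-1])
E
```

```text
8.8 [562.5 175.1 227.5] [-0.19 -0.18 -0.17] 1.4 [ 0.027  0.015 -1.   ]
y 175.6 outer 676.94 inner 667.77 band 676.59
remain 0.35 yaw edge 1.49 1.39 band 1.36
```

View pics/w10.png

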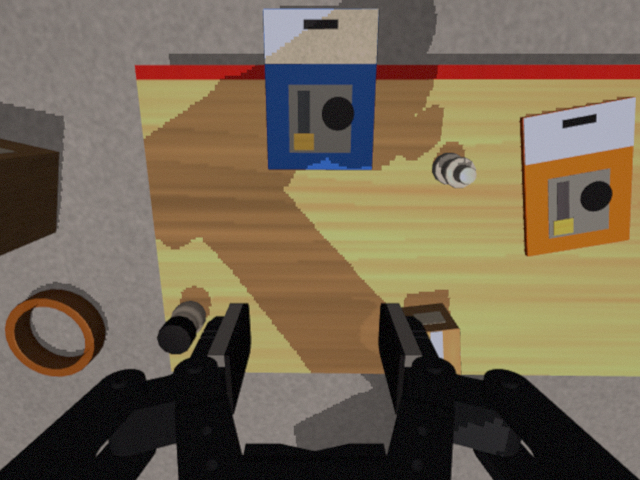

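View pics/s10.png

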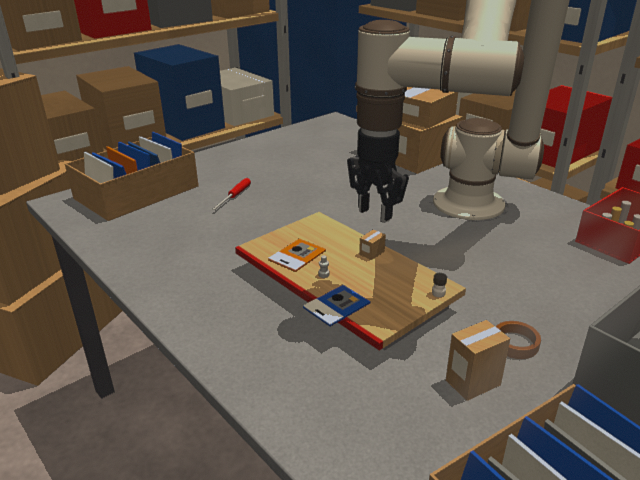

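The band line sits on the red edge (row ~65 in the wrist view) and is square to it. The pack lies flat, the other goods look undisturbed, and the fingers are about 120 mm clear. Handing in.

```bash
python3 -c "
from bench import arm; print(arm.job_done())"
```

```text
the job is handed in; nothing more can be done
None
```

I pushed the blue pack from behind with the two half-open fingers, which turned it square as it slid. It went out in short steps until the line where white meets blue reached the red edge. I then backed the fingers straight off and lifted them well clear, and handed the job in at about 9 s.

- **Position:** The wrist camera put the line 0.1 mm short of the edge just before I backed off, and 0.35 mm short from above afterwards. Both are within the roughly 2 mm calibration.
- **Squareness:** The line was square to the edge to about 0.1°.
- **Forces:** The wrist force readings I saw stayed at or below about 3 N.
- **Other goods:** The orange pack, connector, cartons, jar, tape roll and screwdriver look untouched in the final pictures. I judged that by eye and did not re-measure their positions.
- **Disagreements:** No final check failed. Early on, separate estimates of the pack's sideways position differed by about 6 mm, which had no bearing on the result. The network's first two placements, of the band line and the blue pack, were also several mm off the picture, so I measured from pixels instead.

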